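Sort full and spent feed cartridges by feel

TASK

Of the two feed cartridges on the potting bench, which look alike, one is full (about half a kilo) and one is spent (under 200 grams): lift one just clear of the bench, a finger's width or so, and hold it still a moment to feel which it is. Seat the full one all the way down in the dock, feeling gently for the hole of its sliding collar, and stand the spent one upright on the floor of the green crate. Keep the cartridges upright and low (never more than about 12 cm off the bench), never press or knock them hard (stay under 20 N), and leave the other things where they are.

Things in the scene. Friction and masses are not known exactly. Their poses are not given: they have to be found in the camera images.
- cart_a: upright sealed opaque feed cartridge, loose on the bench: grey round body d 48 x 74 mm (lower edge chamfered 2.5 mm), solid black cap d 36 mm from 74 to 112 mm above the underside. Origin: centre of the underside, z up. Full: 390 to 570 g; spent: 110 to 170 g; they look the same, the contents may rattle 2 mm. One of the two is full, the other spent
- cart_b: upright sealed opaque feed cartridge, loose on the bench: grey round body d 48 x 74 mm (lower edge chamfered 2.5 mm), solid black cap d 36 mm from 74 to 112 mm above the underside. Origin: centre of the underside, z up. Full: 390 to 570 g; spent: 110 to 170 g; they look the same, the contents may rattle 2 mm. One of the two is full, the other spent
- dock: feed dock, fixed: aluminium base plate 124 (x) by 190 (y) by 10 mm with two rails along y at its x edges, 10 mm wide, top 36 mm above the bench. Between them a black collar 100 (x) by 118 (y) mm, flat top 38.5 mm above the bench, slides along y (see point dock_mid). Origin: centre of the underside at bench height, z up
- dock_mid (a point): middle of the base plate's top, 10 mm above the bench, axes as the dock. The collar's hole (d 52 mm, through, 4 mm 45 degree chamfer) is at x = 0 but anywhere from y = -22 to +22 mm, not measured; the collar shifts along y if pushed with about 4 N, stays there, and has end stops at both limits. A seated cartridge stands on the base plate here
- crate: green open crate, fixed, for spent cartridges: outside 130 (x) by 200 (y) by 45 mm tall, walls and floor 5 mm thick, so its inner floor is 5 mm above the bench. Origin: centre of the underside, z up
- hose_ring: bystander: brass ring 30 mm across, 16 mm tall, between the cartridges; origin centre of underside
- pot: bystander: terracotta pot 76 mm across, 65 mm tall; origin centre of underside
- bottle: bystander: white bottle 56 mm across, 130 mm tall; origin centre of underside
- dibber: bystander: wooden-handled dibber lying on the bench, about 200 mm long; origin under its middle
- seed_jar: bystander: amber jar 60 mm across, 75 mm tall; origin centre of underside
- label_block: bystander: small wooden block 50 by 30 by 20 mm; origin centre of underside
- hose_joint: bystander: black plastic ring 34 mm across, 22 mm tall; origin centre of underside
Not all that is in view belongs to the job. What is shaped like the cart_a but purple or yellow is not meant.

How it is judged:
On the way:
1. one of the cartridges is held still just clear of the bench (underside 4 to 35 mm up) to feel its weight (((height (world z) of cart_a between 0.004 and 0.035 m and contact force between cart_a and the fingers above 0.5 N and linear speed of cart_a below 0.03 m/s) or (height (world z) of cart_b between 0.004 and 0.035 m and contact force between cart_b and the fingers above 0.5 N and linear speed of cart_b below 0.03 m/s))), for 0.3 s.
At the end, for the whole second after the job is handed in: The full cartridge is down in the dock's hole (underside under 16 mm above the bench); the spent one stands on the crate's floor; both upright within 0.12 rad, released and at rest. Full or spent is judged by the weight resting there (dividing line 2.6 N) (((x of cart_a in the frame of dock between -0.012 and 0.012 m and y of cart_a in the frame of dock between -0.032 and 0.032 m and z of cart_a in the frame of dock below 0.016 m and angle between cart_a's own z axis and vertical below 0.12 rad and contact force between cart_a and dock above 2.6 N) or (x of cart_a in the frame of crate between -0.06 and 0.06 m and y of cart_a in the frame of crate between -0.095 and 0.095 m and z of cart_a in the frame of crate below 0.011 m and angle between cart_a's own z axis and vertical below 0.12 rad and contact force between cart_a and crate below 2.6 N)) and linear speed of each of cart_a, cart_b below 0.02 m/s and contact force between each of cart_a, cart_b and the fingers below 0.05 N and ((x of cart_b in the frame of dock between -0.012 and 0.012 m and y of cart_b in the frame of dock between -0.032 and 0.032 m and z of cart_b in the frame of dock below 0.016 m and angle between cart_b's own z axis and vertical below 0.12 rad and contact force between cart_b and dock above 2.6 N) or (x of cart_b in the frame of crate between -0.06 and 0.06 m and y of cart_b in the frame of crate between -0.095 and 0.095 m and z of cart_b in the frame of crate below 0.011 m and angle between cart_b's own z axis and vertical below 0.12 rad and contact force between cart_b and crate below 2.6 N))); the robot touches nothing.
It fails at once if a cartridge is pressed or knocked harder than 35 N against the dock, its collar or the crate (contact force between any of cart_a, cart_b and dock above 35 N or contact force between any of cart_a, cart_b and crate above 35 N).
It fails at once if a cartridge is lifted more than 140 mm off the bench (height (world z) of any of cart_a, cart_b above 0.14 m).
It fails at once if a cartridge is tipped by more than 30 degrees (angle between any of cart_a, cart_b's own z axis and vertical above 0.52 rad).
It fails at once if a bystander is shifted by more than 30 mm or so (distance of any of hose_ring, pot, bottle, dibber, seed_jar, label_block, hose_joint from where it was at the start of the episode above 0.03 m).
It also fails if it takes over 72 s, if anything falls off the work surface, if the arm or the gripper's body presses on something with over 40 N, if the wrist force passes 120 N, or if a joint passes its speed limit or range.

ROBOT

A 6-joint arm with a two-finger parallel gripper is mounted at the origin on the work surface. World frame = base frame: x ahead of the robot, y to its left, z up, the work surface at z = 0. Lengths are in m, angles in rad, forces in N, time in s.
With the tool pointing down it reaches from about 0.375 to 0.9 m from the base axis. Payload 3.1 kg.
Tool frame: the origin (TCP) lies on the centre line of the jaws, within the pads' length; the fingertips stand 14 mm ahead of it and the grasp point (between the pads) lies 5 mm behind it; z points along the fingers, y is the line along which they close (so a half turn about z gives the same grasp; the last joint's range is limited). The gripper opens to 87 mm and grips with 3 to 60 N. Pads are 19 mm wide; open, the fingers measure 117 mm over their backs; the gripper's body (75 mm by 190 mm) begins 51 mm behind the grasp point.
Start: joints at [-1.379, 0.527, 1.433, -0, 1.181, -0.178], TCP at [0.226, -0.582, 0.237] pointing down, gripper open.
Joint ranges: [-3.08, 3.08], [-0.75, 2.2], [0.22, 2.44], [-1.43, 4.57], [0, 2.65], [-2.85, 2.85]. Speed limits (rad/s): [2.79, 2.79, 3.14, 3.14, 3.14, 3.14].

INTERFACE

Orientations are given as a unit quaternion [x, y, z, w].
In Python, from station import bot gives the robot as it stands.
- The arm moves only by the tool move_arm, never from a script. Its argument "motion" is a list of rows, each an object with "rot": the turn, a rotation vector about the world's x, y, z in degrees, a list of three; "linear": the shift along the world's x, y, z in m, a list of three; "fingers": the closure, from 0 (fully open) to 1 (shut). In form: [{"rot": [rx, ry, rz], "linear": [tx, ty, tz], "fingers": fingers}, ...]. A call has 1 to 8 rows; each row is the pose to reach, as a shift and turn from the pose commanded when the call began; what a row does not reach only later rows make up. A row lasts 1/8 s, in which the tool goes at most 62.5 mm and 10.7 degrees, less where a joint would pass 70% of its speed; a pose out of reach is approached as far as the arm can. A call with a gripper value outside its range is refused whole. The fingers move at their own pace and stop on an object; the grip force is fixed at half the most. Time passes only in rows, so rows that repeat a pose let the fingers close. It gives the time, the measured TCP pose, the force, the opening and the grip force at its end, in the units of the state.
- bot.sense(): the state, without advancing time (a new reading comes with each control period).
- bot.get_image(name): name is "scene" or "top" or "wrist"; returns a dict with "color" (480x640x3 uint8, red, green, blue), "range_z" (480x640 float32, m along the optical axis (not along the pixel's ray), 0 where there is no reading), "mtx" (3x3 intrinsics, pixels), "rvec" (rotation vector, rad) and "tvec" (3), from world to camera coordinates, as OpenCV has them; the wrist camera has in their place "tool_from_camera" (4x4, takes a point from camera to tool coordinates, whose origin is the TCP and whose axes are the flange's). Camera axes: x right, y down, z forward; pixel columns grow to the right and rows downward; lengths in m; the calibration is good to about 2 mm. A picture is of the moment at which its call begins: read the wrist's pose just before it.
- bot.job_done(): hands the job in; it is judged then, once.
The state is a dict: "t": time; "joint_pos": joint angles; "joint_velocities": joint speeds; "tau": joint torques, N m; "ee_pos": TCP position; "tcp_rot": TCP orientation; "wrist_force": force on the tool from outside, world axes, zero at the start; "torque": the same for the moment, N m; "width": finger opening in m; "grip_force": force on a finger pad.
Only numpy, scipy, OpenCV 4.12 (cv2) and the standard library are available. Lean on these libraries where they do the work, as an engineer would, in place of code of your own. Each camera call takes 0.05 s, during which the arm holds its last target. There are 200 camera calls.

## Working session

There is one attempt and no reset: what is moved stays moved. The work goes in short steps, Python scripts to look and compute and a tool call to move; the robot and the scene stay as the last step left them, time stands still between calls to the robot, and variables do not carry over. Pictures are saved under pics/ and viewed, at most 10 in all, crops included, and the job is handed in when it is done.

Besides the shell and the picture viewer there is one more tool, called after "Request:" as name([rows], argument=value, ...), one row to a line, values as JSON. move_arm: Moves the arm, as the interface text tells. Its arguments: {"type":"object","properties":{"motion":{"type":"array"}},"required":["motion"]}

```bash
ls && mkdir -p pics
cat > h.py <<'E'
import numpy as np, cv2
from station import bot
def cloud(im):
    R=cv2.Rodrigues(np.array(im["rvec"],float))[0]; t=np.array(im["tvec"],float).ravel(); K=np.array(im["mtx"])
    z=im["range_z"]; v,u=np.mgrid[0:480,0:640]
    P=np.stack([(u-K[0,2])/K[0,0]*z,(v-K[1,2])/K[1,1]*z,z],-1)
    return (P-t)@R
E
python3 - <<'E'
from h import *
s=bot.sense(); print(s)
for n in("top","scene"):
    im=bot.get_image(n); np.savez(n+".npz",**im)
    cv2.imwrite(f"pics/{n}0.png",cv2.cvtColor(im["color"],cv2.COLOR_RGB2BGR))
    R=cv2.Rodrigues(np.array(im["rvec"],float))[0]; print(n,-R.T@np.array(im["tvec"]).ravel(),R[2],(im["range_z"]>0).mean())
E
```

```text
pics
{'t': 0.0, 'joint_pos': array([-1.37848724e+00,  5.28489427e-01,  1.43392545e+00, -7.65274366e-06,
        1.18139621e+00, -1.78501974e-01]), 'joint_velocities': array([ 0.00108252, -0.00151886,  0.00139993, -0.00019436,  0.00066175,
       -0.00038764]), 'tau': array([-9.14145476e-04, -4.40045786e+01, -1.76592797e+01,  6.34071068e-02,
        5.82780212e-02, -1.70462590e-04]), 'ee_pos': array([ 0.22636717, -0.5817959 ,  0.23554996]), 'tcp_rot': array([ 9.82860701e-01,  1.84346446e-01, -1.11956923e-05, -1.10916499e-03]), 'wrist_force': array([0.14804961, 0.28144455, 0.2254329 ]), 'torque': array([0.05305127, 0.04005578, 0.0377144 ]), 'grip_force': 0.0, 'width': 0.08723405013513232}
top [ 0.36112585 -0.00864347  1.08902151] [ 0.20398639  0.02456824 -0.97866539] 0.9961946614583334
scene [1.43735575 0.37341598 0.66996519] [-0.7575271  -0.32244834 -0.5676088 ] 0.9958170572916667
```

View pics/top0.png

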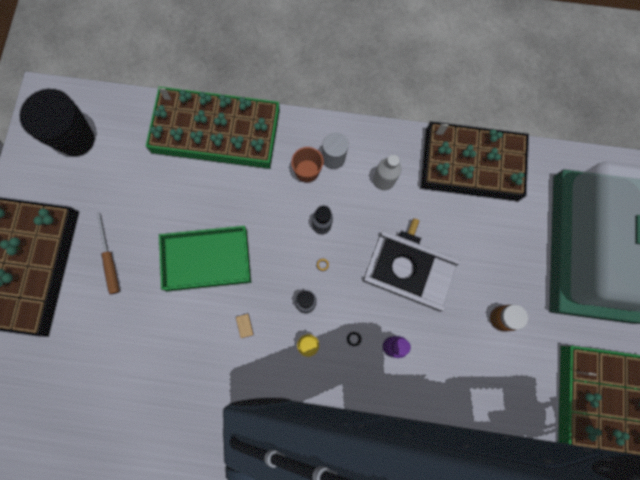

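View pics/scene0.png

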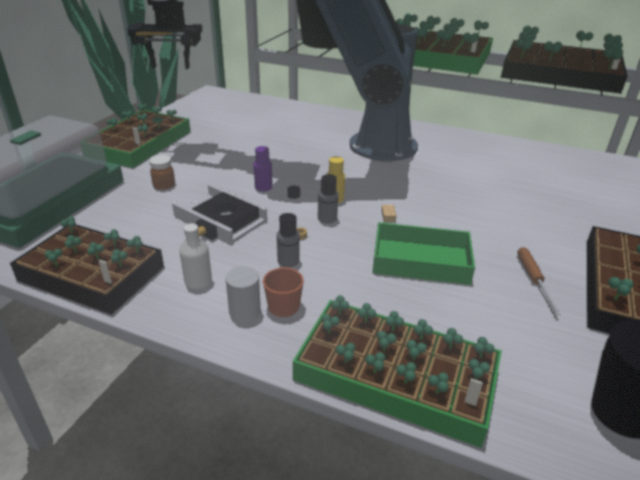

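Top view: cartridges are at about (322,218) and (305,300), the dock at (410,268) with its hole near (402,267), and the crate at (205,258). The brass ring lies between the cartridges at (322,265). Scene view: the same, with both cartridges upright. Next I measure with the depth clouds.

```bash
cat > m.py <<'E'
from h import *
L=lambda n:dict(np.load(n+".npz"))
a=L("top");P=cloud(a);s=L("scene");Q=cloud(s)
print("table z",np.median(P[330:350,150:200,2]),np.median(Q[120:140,200:240,2]))
def circ(M):  # algebraic circle via lstsq
    A=np.c_[2*M,np.ones(len(M))];x=np.linalg.lstsq(A,(M**2).sum(1),rcond=None)[0];return x[:2],np.sqrt(x[2]+x[:2]@x[:2])
for n,(u,v) in dict(A=(322,218),B=(305,300),yel=(308,345),pur=(398,346),ring=(322,265),joint=(354,339),jar=(510,317)).items():
    p=P[v-22:v+23,u-22:u+23].reshape(-1,3)
    p=p[p[:,2]>0.01]
    zt=np.percentile(p[:,2],99);c=p[p[:,2]>zt-.006][:,:2]
    print(n,"ztop",zt.round(3),"top rect",np.round(cv2.minAreaRect(c.astype(np.float32))[:2],4),len(c))
    # scene: cap side points near
    q=Q.reshape(-1,3);m=np.hypot(*(q[:,:2]-c.mean(0)).T)<.04
    for lo,hi in((.02,.065),(.085,.108)):
        w=q[m&(q[:,2]>lo)&(q[:,2]<hi)][:,:2]
        if len(w)>20: print("   side",lo,np.round(circ(w)[0],4),circ(w)[1].round(4),len(w))
hsv=cv2.cvtColor(a["color"],cv2.COLOR_RGB2HSV)
g=cv2.inRange(hsv,(50,100,40),(75,255,255));g[:200]=0;g[310:]=0;g[:,:140]=0;g[:,270:]=0
p=P[g>0];print("crate",cv2.minAreaRect(p[:,:2].astype(np.float32)),p[:,2].max(),np.percentile(p[:,2],[50,95]))
r=p[p[:,2]>.035];print("crate rim",cv2.minAreaRect(r[:,:2].astype(np.float32)))
sub=P[222:315,355:465]; zz=sub[...,2]
mk=(zz>.006)&(zz<.06);p=sub[mk];print("dock",cv2.minAreaRect(p[:,:2].astype(np.float32)),"max",zz.max())
col=(hsv[222:315,355:465,2]<60)&(abs(zz-.0385)<.006)
p=sub[col];print("collar",cv2.minAreaRect(p[:,:2].astype(np.float32)))
h=(zz<.02)&(zz>.004);v,u=np.nonzero(h);m=(abs(u+355-402)<16)&(abs(v+222-267)<16);p=sub[v[m],u[m]];print("hole",p.mean(0),cv2.minAreaRect(p[:,:2].astype(np.float32)))
print("pixels z grid");
for v in range(220,316,6): print(v,(P[v,360:466:6,2]*1000).astype(int))
E
python3 m.py
python3 -c "
import cv2;i=cv2.imread('pics/top0.png')[210:360,280:480];cv2.imwrite('pics/crop.png',cv2.resize(i,None,fx=4,fy=4,interpolation=2))"
```

```text
table z -0.0003668524050079803 -0.001721160366629988
A ztop 1.089 top rect [[ 0.3611 -0.0086]
 [ 0.      0.    ]] 7
   side 0.02 [ 0.3688 -0.0082] 0.0138 124
   side 0.085 [ 0.3677 -0.0165] 0.0143 125
B ztop 1.089 top rect [[ 0.3611 -0.0086]
 [ 0.      0.    ]] 10
   side 0.02 [ 0.3688 -0.0082] 0.0138 124
   side 0.085 [ 0.3677 -0.0165] 0.0143 125
yel ztop 1.089 top rect [[ 0.3611 -0.0086]
 [ 0.      0.    ]] 13
   side 0.02 [ 0.3688 -0.0082] 0.0138 124
   side 0.085 [ 0.3677 -0.0165] 0.0143 125
pur ztop 0.115 top rect [[ 0.3714 -0.1167]
 [ 0.0341  0.217 ]] 209
   side 0.02 [ 0.3894 -0.2078] 0.021 292
   side 0.085 [ 0.39   -0.2071] 0.0146 118
ring ztop 1.089 top rect [[ 0.3611 -0.0086]
 [ 0.      0.    ]] 10
   side 0.02 [ 0.3688 -0.0082] 0.0138 124
   side 0.085 [ 0.3677 -0.0165] 0.0143 125
joint ztop 1.089 top rect [[ 0.3611 -0.0086]
 [ 0.      0.    ]] 8
   side 0.02 [ 0.3688 -0.0082] 0.0138 124
   side 0.085 [ 0.3677 -0.0165] 0.0143 125
jar ztop 1.089 top rect [[ 0.3611 -0.0086]
 [ 0.      0.    ]] 12
   side 0.02 [ 0.3688 -0.0082] 0.0138 124
   side 0.085 [ 0.3677 -0.0165] 0.01
[... 983 characters left out ...]
 1]
250 [-2  2 -1 12 35 35 35 37 39 37 37 36 32  2 -1  0  0 -2]
256 [-3 -3 10  8 35 37 33 21 35 33 35 34 39 33 40 36 -4  0]
262 [-3 -7 10 36 38 38  9  9  8 32 38 35 38  8  7 22 37  0]
268 [-1  4  9 37 34 42 12  8 10 27 40 35  8  6  9 10  1  0]
274 [  -2   12   15   36   41   40   10    6    9   39   38   37    8   11
   12    6 1089    0]
280 [ 1 33 33 24 36 35 40 35 39 38 36 35 10 10 10  7 -1 -1]
286 [ 0  2 -1 18 37 33 33 37 36 38 39  9 10  8  9 -3 -2  2]
292 [-3 -3 -3 -1 -2  3 27 37 33 40 36  4  9 10 10  0  0 -2]
298 [-4 -3  0  0  0  0  4 -4 14 31 37  7  7 10  6 -2  0  0]
304 [ 0  0 -1  0 -2  0  0 -2  1  1 -3 25 33 35  0 -3 -2 -2]
310 [ 3  0 -1  0 -3 -1  0 -7 -2 -1 -4 -1 -2 10 -1 -1  0  1]
```

View pics/crop.png

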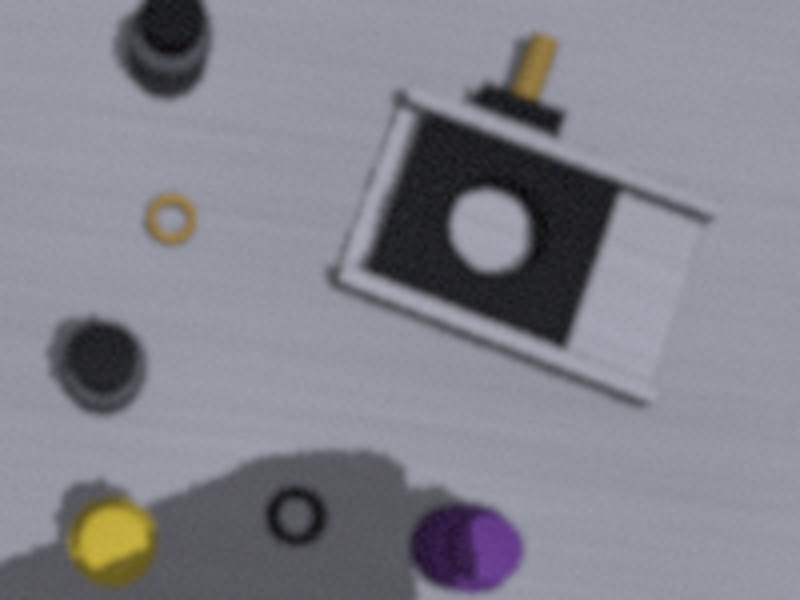

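The crop shows the collar pushed toward the +y end of the dock, with a clear round hole at crop (490,230), i.e. (402,267) in the full image. I'll drop the zero-depth pixels and fit again.

```bash
cat > m2.py <<'E'
from h import *
L=lambda n:dict(np.load(n+".npz"))
a=L("top");P=cloud(a);P[a["range_z"]==0]=np.nan;s=L("scene");Q=cloud(s);Q[s["range_z"]==0]=np.nan
K=a["mtx"];R=cv2.Rodrigues(a["rvec"].astype(float))[0];C=-R.T@a["tvec"].ravel()
def ray(u,v,z):
    d=R.T@np.linalg.inv(K)@[u,v,1];return C+d*(z-C[2])/d[2]
q=Q.reshape(-1,3)
def circ(M):
    A=np.c_[2*M,np.ones(len(M))];x=np.linalg.lstsq(A,(M**2).sum(1),rcond=None)[0];return x[:2],np.sqrt(x[2]+x[:2]@x[:2])
for n,(u,v) in dict(A=(322,214),B=(305,299),yel=(308,345),pur=(398,346),ring=(322,265),joint=(354,339),jar=(515,316),pot=(307,163),cup=(336,147),bottle=(391,162),block=(244,325)).items():
    p=P[v-14:v+15,u-14:u+15].reshape(-1,3);p=p[p[:,2]>.01]
    zt=np.percentile(p[:,2],95);c=p[p[:,2]>zt-.008][:,:2];r=cv2.minAreaRect(c.astype(np.float32))
    print(n,"ztop",zt.round(3),"rect",np.round(r[0],4),np.round(r[1],3))
    c0=np.array(r[0])
    for lo,hi in((.02,.065),(.085,.108)):
        m=(np.hypot(*(q[:,:2]-c0).T)<.035)&(q[:,2]>lo)&(q[:,2]<hi);w=q[m][:,:2]
        if len(w)>60: c,rr=circ(w);print("   side",lo,np.round(c,4),rr.round(4))
hsv=cv2.cvtColor(a["color"],cv2.COLOR_RGB2HSV)
# black caps by colour
bl=(hsv[...,2]<60).astype(np.uint8)
for n,(u,v) in dict(A=(322,214),B=(305,299)).items():
    w=np.zeros_like(bl);w[v-16:v+17,u-16:u+17]=bl[v-16:v+17,u-16:u+17]
    w=w*(P[...,2]>.095);m=cv2.moments(w,True);print(n,"cap mask",ray(m["m10"]/m["m00"],m["m01"]/m["m00"],.112),m["m00"])
X=P[200:315,140:270].reshape(-1,3);g=cv2.inRange(hsv,(50,100,40),(75,255,255))[200:315,140:270].ravel()>0
X=X[g&(X[:,2]>.036)&(X[:,2]<.06)];r=cv2.minAreaRect(X[:,:2].astype(np.float32));print("crate",r)
S=P[225:315,355:465];z=S[...,2];hv=hsv[225:315,355:465]
pl=S[(abs(z-.01)<.006)&(hv[...,1]<60)];
rl=S[(z>.028)&(z<.042)];print("high",cv2.minAreaRect(rl[:,:2].astype(np.float32)))
al=S[(z>.006)&(z<.045)&(hv[...,2]>90)];r=cv2.minAreaRect(al[:,:2].astype(np.float32));print("dock",r)
co=((hv[...,2]<75)&(z>.03)&(z<.045)).astype(np.uint8);co=cv2.morphologyEx(co,cv2.MORPH_CLOSE,np.ones((3,3),np.uint8))
co2=cv2.morphologyEx(co,cv2.MORPH_OPEN,np.ones((9,9),np.uint8))
cn=max(cv2.findContours(co2,0,2)[0],key=cv2.contourArea)[:,0]+[355,225]
W=np.array([ray(x,y,.0385)[:2] for x,y in cn],np.float32);r=cv2.minAreaRect(W);print("collar",r,np.round(cv2.boxPoints(r),4))
# hole: bright blob enclosed
k=((hv[...,2]>85)).astype(np.uint8);n,lab,st,ce=cv2.connectedComponentsWithStats(k)
l=lab[267-225,402-355];print("hole px",ce[l]+[355,225],st[l])
uv=np.argwhere(lab==l)[:,::-1]+[355,225];Wt=np.array([ray(x,y,.0385)[:2] for x,y in uv]);Wb=np.array([ray(x,y,.01)[:2] for x,y in uv])
print("at top",Wt.mean(0),"ext",np.ptp(Wt,0)," at base",Wb.mean(0))
E
python3 m2.py
```

```text
A ztop 0.113 rect [ 0.6439 -0.0101] [0.035 0.033]
   side 0.02 [ 0.6483 -0.012 ] 0.0229
   side 0.085 [ 0.6484 -0.0119] 0.0165
B ztop 0.113 rect [0.4544 0.0024] [0.034 0.034]
   side 0.02 [0.4591 0.0009] 0.0217
   side 0.085 [0.4594 0.0009] 0.0155
yel ztop 0.113 rect [ 0.3612 -0.0166] [0.034 0.033]
   side 0.02 [ 0.3688 -0.0082] 0.0138
   side 0.085 [ 0.3677 -0.0165] 0.0143
pur ztop 0.113 rect [ 0.3831 -0.207 ] [0.034 0.035]
   side 0.02 [ 0.3894 -0.2078] 0.021
   side 0.085 [ 0.39   -0.2071] 0.0146
ring ztop 0.018 rect [ 0.5487 -0.0249] [0.027 0.028]
joint ztop 0.024 rect [ 0.3892 -0.1178] [0.031 0.032]
jar ztop 0.076 rect [ 0.4808 -0.4505] [0.052 0.053]
   side 0.02 [ 0.4862 -0.4513] 0.0251
pot ztop 0.065 rect [0.7729 0.0411] [0.071 0.066]
   side 0.02 [0.7783 0.0408] 0.0322
cup ztop 0.087 rect [ 0.8164 -0.0169] [0.058 0.058]
   side 0.02 [ 0.8183 -0.0202] 0.0318
   side 0.085 [ 0.8244 -0.0185] 0.0205
bottle ztop 0.13 rect [ 0.7773 -0.1472] [0.025 0.025]
   side 0.02 [ 0.7822 -0.149 ] 0.0268
   side 0.085 [ 0.7857 -0.1462] 0.0153
block ztop 0.022 rect [0.3843 0.1325] [0.05 0.03]
A cap mask [ 0.63963341 -0.01070146  0.112     ] 188.0
B cap mask [0.45252505 0.00223562 0.112     ] 221.0
crate ((0.5220972299575806, 0.24499166011810303), (0.12789274752140045, 0.19884678721427917), 13.854066848754883)
high ((0.5791773796081543, -0.23572899401187897), (0.19061802327632904, 0.1657993495464325), 76.22019958496094)
dock ((0.5563722848892212, -0.22901767492294312), (0.2010127156972885, 0.22147426009178162), 81.42814636230469)
collar ((0.5632157325744629, -0.20828376710414886), (0.1171204149723053, 0.09850311279296875), 76.20960998535156) [[ 0.5014 -0.2534]
 [ 0.5971 -0.2769]
 [ 0.625  -0.1632]
 [ 0.5293 -0.1397]]
hole px [401.97457627 267.11581921] [ 37  32  21  21 354]
at top [ 0.56097212 -0.20604914] ext [0.04749501 0.04645142]  at base [ 0.56639382 -0.21140464]
```

```bash
cat >> h.py <<'E'
from scipy.spatial.transform import Rotation as Ro
def wrist():
    s=bot.sense(); im=bot.get_image("wrist"); T=np.eye(4);T[:3,:3]=Ro.from_quat(s["tcp_rot"]).as_matrix();T[:3,3]=s["ee_pos"]
    M=T@np.array(im["tool_from_camera"]); K=np.array(im["mtx"])
    z=im["range_z"]; v,u=np.mgrid[0:480,0:640]
    P=np.stack([(u-K[0,2])/K[0,0]*z,(v-K[1,2])/K[1,1]*z,z],-1)@M[:3,:3].T+M[:3,3]; P[z==0]=np.nan
    def ray(u,v,zz):
        d=M[:3,:3]@np.linalg.inv(K)@[u,v,1];return M[:3,3]+d*(zz-M[2,3])/d[2]
    return im,P,ray,M
E
python3 -c "
from h import *
im,P,r,M=wrist();print(M.round(3),im['mtx']);print(np.round(im['tool_from_camera'],3))"
```

```text
[[ 0.362 -0.889 -0.282  0.304]
 [-0.932 -0.345 -0.109 -0.551]
 [-0.001  0.302 -0.953  0.384]
 [ 0.     0.     0.     1.   ]] [[403.60942219   0.         325.30341562]
 [  0.         403.60942219 239.26732466]
 [  0.           0.           1.        ]]
[[-0.    -0.953 -0.302  0.084]
 [ 1.    -0.001  0.001 -0.001]
 [-0.001 -0.302  0.953 -0.149]
 [ 0.     0.     0.     1.   ]]
```

Request:
move_arm([
  {"rot":[0,0,0],"linear":[0.03,0.05,0.02],"fingers":0},
  {"rot":[0,0,0],"linear":[0.06,0.1,0.04],"fingers":0},
  {"rot":[0,0,0],"linear":[0.09,0.15,0.06],"fingers":0},
  {"rot":[0,0,0],"linear":[0.12,0.2,0.06],"fingers":0},
  {"rot":[0,0,0],"linear":[0.15,0.25,0.06],"fingers":0},
  {"rot":[0,0,0],"linear":[0.18,0.3,0.06],"fingers":0},
  {"rot":[0,0,0],"linear":[0.21,0.35,0.06],"fingers":0},
  {"rot":[0,0,0],"linear":[0.24,0.38,0.06],"fingers":0},
])

```text
t: 1.15
ee_pos: [0.4667, -0.1998, 0.2965]
tcp_rot: [0.983, 0.185, -0.0, -0.0]
wrist_force: [0.1, -0.7, 1.4]
width: 0.0869
grip_force: 0.0
```

```bash
cat > w.py <<'E'
from h import *
import sys
im,P,ray,M=wrist();np.savez("w.npz",c=im["color"],P=P)
cv2.imwrite("pics/"+sys.argv[1],cv2.cvtColor(im["color"],cv2.COLOR_RGB2BGR))
hsv=cv2.cvtColor(im["color"],cv2.COLOR_RGB2HSV);v_=hsv[...,2]
D=np.array([.564,-.21]);z=P[...,2];n=np.hypot(P[...,0]-D[0],P[...,1]-D[1])
co=((v_<75)&(z>.028)&(z<.048)&(n<.1)).astype(np.uint8)
co=cv2.morphologyEx(co,cv2.MORPH_OPEN,np.ones((15,15),np.uint8))
cs,h=cv2.findContours(co,cv2.RETR_CCOMP,cv2.CHAIN_APPROX_NONE)
for c,hh in zip(cs,h[0]):
    if cv2.contourArea(c)<300: continue
    W=np.array([ray(x,y,.0385)[:2] for x,y in c[:,0]],np.float32)
    print("hole" if hh[3]>=0 else "outer",cv2.contourArea(c),c.mean((0,1)),np.round(cv2.minAreaRect(W)[0],4),cv2.minAreaRect(W)[1:],"encl",cv2.minEnclosingCircle(W))
f=(z>.003)&(z<.018)&(n<.03);print("floor in hole",P[f].mean(0))
for nm,A in dict(A=(.642,-.011),B=(.456,.0015)).items():
    k=((np.hypot(P[...,0]-A[0],P[...,1]-A[1])<.03)&(z>.104)&(z<.125)).astype(np.uint8)
    k=cv2.morphologyEx(k,cv2.MORPH_OPEN,np.ones((5,5),np.uint8))
    if k.sum()>100:
        c=max(cv2.findContours(k,0,1)[0],key=cv2.contourArea);W=np.array([ray(x,y,.112)[:2] for x,y in c[:,0]],np.float32);print(nm,c.mean((0,1)),cv2.minAreaRect(W)[:2])
E
python3 w.py w1.png
```

```text
outer 11769.0 [376.41960784 104.02941176] [ 0.566  -0.2123] ((0.11707030236721039, 0.1002335473895073), 76.16620635986328) encl ((0.5668585300445557, -0.21225374937057495), 0.07153145223855972)
hole 3115.5 [374.77198697 107.80130293] [ 0.5629 -0.2089] ((0.06496485322713852, 0.07168355584144592), 89.51785278320312) encl ((0.5664482116699219, -0.21455343067646027), 0.041699785739183426)
floor in hole [ 0.56653627 -0.21355042  0.01078787]
B [ 92.70833333 138.91666667] ((0.45620831847190857, -0.002213025465607643), (0.03434750437736511, 0.0381774865090847))
```

View pics/w1.png

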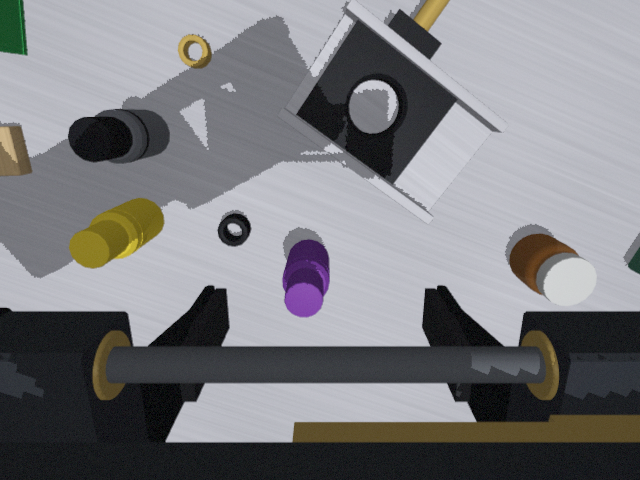

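Wrist view: the collar and hole are clear at (375,105), and its outer rectangle centres on world (0.566,-0.212). Cartridge B's cap is at (95,138). Next I take a closer look at B.

Request:
move_arm([
  {"rot":[0,0,0],"linear":[-0.02,0.045,-0.015],"fingers":0},
  {"rot":[0,0,0],"linear":[-0.04,0.09,-0.03],"fingers":0},
  {"rot":[0,0,0],"linear":[-0.06,0.135,-0.05],"fingers":0},
  {"rot":[0,0,0],"linear":[-0.08,0.17,-0.06],"fingers":0},
  {"rot":[0,0,0],"linear":[-0.08,0.17,-0.06],"fingers":0},
])

```text
t: 1.82
ee_pos: [0.3832, -0.03, 0.2356]
tcp_rot: [0.983, 0.186, -0.002, -0.001]
wrist_force: [-0.2, -0.6, 1.0]
width: 0.0872
grip_force: 0.0
```

```bash
python3 w.py w2.png; python3 -c "
from h import *
s=bot.sense();print(s['ee_pos'],s['wrist_force'])"
```

```text
outer 8765.5 [596.68707483  82.14965986] [ 0.5466 -0.1919] ((0.13940110802650452, 0.08083833009004593), 34.741493225097656) encl ((0.5580853223800659, -0.20843446254730225), 0.07082093507051468)
floor in hole [ 0.57006957 -0.22090165  0.0114015 ]
B [325.9017341  118.87283237] ((0.45499274134635925, -0.00025907158851623535), (0.03408517688512802, 0.03436475619673729))
[ 0.38567453 -0.03173081  0.23632877] [0.89290949 0.10385761 0.40373041]
```

Request:
move_arm([
  {"rot":[0,0,0],"linear":[0.035,0.015,-0.02],"fingers":0},
  {"rot":[0,0,0],"linear":[0.069,0.03,-0.05],"fingers":0},
  {"rot":[0,0,0],"linear":[0.069,0.03,-0.09],"fingers":0},
  {"rot":[0,0,0],"linear":[0.069,0.03,-0.125],"fingers":0},
  {"rot":[0,0,0],"linear":[0.069,0.03,-0.145],"fingers":0},
  {"rot":[0,0,0],"linear":[0.069,0.03,-0.145],"fingers":0.2},
  {"rot":[0,0,0],"linear":[0.069,0.03,-0.145],"fingers":0.4},
  {"rot":[0,0,0],"linear":[0.069,0.03,-0.145],"fingers":0.45},
])

```text
t: 2.88
ee_pos: [0.4566, -0.003, 0.0925]
tcp_rot: [0.983, 0.184, 0.001, 0.001]
wrist_force: [0.4, -0.3, 0.4]
width: 0.0651
grip_force: 0.0
```

Request:
move_arm([
  {"rot":[0,0,0],"linear":[0,0,0],"fingers":0.55},
  {"rot":[0,0,0],"linear":[0,0,0],"fingers":0.6},
  {"rot":[0,0,0],"linear":[0,0,0],"fingers":0.8},
  {"rot":[0,0,0],"linear":[0,0,0],"fingers":1},
  {"rot":[0,0,0],"linear":[0,0,0],"fingers":1},
  {"rot":[0,0,0],"linear":[0,0,0],"fingers":1},
])

```text
t: 3.62
ee_pos: [0.4554, -0.0023, 0.0917]
tcp_rot: [0.983, 0.184, -0.0, -0.0]
wrist_force: [-1.7, 2.5, 5.2]
width: 0.0354
grip_force: 29.9
```

```bash
python3 -c "
from h import *
s=bot.sense();print(s['ee_pos'],s['wrist_force'],s['torque'],s['width'],s['grip_force'])"
```

```text
[ 0.45537659 -0.00225971  0.09173206] [-1.6607741   2.5195835   5.19611607] [0.47599271 0.12346713 0.02234884] 0.03537572906598234 29.943367280066013
```

Request:
move_arm([
  {"rot":[0,0,0],"linear":[0,0,0.008],"fingers":1},
  {"rot":[0,0,0],"linear":[0,0,0.016],"fingers":1},
  {"rot":[0,0,0],"linear":[0,0,0.016],"fingers":1},
  {"rot":[0,0,0],"linear":[0,0,0.016],"fingers":1},
  {"rot":[0,0,0],"linear":[0,0,0.016],"fingers":1},
  {"rot":[0,0,0],"linear":[0,0,0.016],"fingers":1},
  {"rot":[0,0,0],"linear":[0,0,0.016],"fingers":1},
  {"rot":[0,0,0],"linear":[0,0,0.016],"fingers":1},
])

```text
t: 4.62
ee_pos: [0.4555, -0.0025, 0.1075]
tcp_rot: [0.983, 0.184, -0.0, -0.0]
wrist_force: [0.0, -1.2, -4.7]
width: 0.0353
grip_force: 29.9
```

```bash
python3 -c "
from h import *
s=bot.sense();print(s['ee_pos'],s['wrist_force'],s['torque'],s['width'],s['grip_force'])"
```

```text
[ 0.45546511 -0.00247828  0.1074856 ] [ 0.02783495 -1.24544652 -4.67123776] [ 0.03036879 -0.0438159  -0.01926153] 0.0352573264255067 29.923960666637868
```

Request:
move_arm([
  {"rot":[0,0,0],"linear":[0,0,0],"fingers":1},
  {"rot":[0,0,0],"linear":[0,0,0],"fingers":1},
])

```text
t: 4.88
ee_pos: [0.4555, -0.0025, 0.1075]
tcp_rot: [0.983, 0.184, -0.0, -0.0]
wrist_force: [0.1, 0.4, -4.6]
width: 0.0353
grip_force: 29.9
```

It weighs about 4.6 N, so B is the full one. I carry it to above the hole.

Request:
move_arm([
  {"rot":[0,0,0],"linear":[0,0,0.022],"fingers":1},
  {"rot":[0,0,0],"linear":[0.01,-0.02,0.042],"fingers":1},
  {"rot":[0,0,0],"linear":[0.03,-0.055,0.042],"fingers":1},
  {"rot":[0,0,0],"linear":[0.05,-0.095,0.042],"fingers":1},
  {"rot":[0,0,0],"linear":[0.07,-0.135,0.042],"fingers":1},
  {"rot":[0,0,0],"linear":[0.09,-0.175,0.042],"fingers":1},
  {"rot":[0,0,0],"linear":[0.105,-0.2,0.042],"fingers":1},
  {"rot":[0,0,0],"linear":[0.11,-0.21,0.042],"fingers":1},
])

```text
t: 5.88
ee_pos: [0.5661, -0.2141, 0.1492]
tcp_rot: [0.983, 0.184, 0.0, 0.0]
wrist_force: [-0.2, 0.6, -2.9]
width: 0.0353
grip_force: 29.9
```

Request:
move_arm([
  {"rot":[0,0,0],"linear":[0,0,0],"fingers":1},
  {"rot":[0,0,0],"linear":[0,0,-0.005],"fingers":1},
  {"rot":[0,0,0],"linear":[0,0,-0.01],"fingers":1},
  {"rot":[0,0,0],"linear":[0,0,-0.014],"fingers":1},
  {"rot":[0,0,0],"linear":[0,0,-0.014],"fingers":1},
])

```text
t: 6.5
ee_pos: [0.5651, -0.2119, 0.135]
tcp_rot: [0.983, 0.185, -0.0, -0.0]
wrist_force: [-0.1, 0.4, -4.8]
width: 0.0357
grip_force: 29.9
```

Run:
```python
from h import *
s=bot.sense();print(s['ee_pos'],s['wrist_force'])
a=bot.get_image("scene");b=bot.get_image("top")
c=cv2.cvtColor(a["color"],cv2.COLOR_RGB2BGR)[150:260,140:300]
cv2.imwrite("pics/s3.png",cv2.resize(c,None,fx=4,fy=4,interpolation=2))
```

```text
[ 0.56512071 -0.21190269  0.13503955] [-0.09936291  0.36655264 -4.82627435]
```

View pics/s3.png

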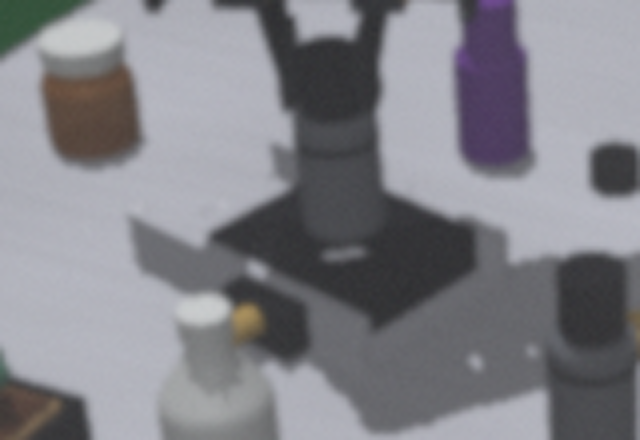

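The cartridge hovers over the hole, with a bright sliver of base plate showing at (345,253). I lower it gently.

Request:
move_arm([
  {"rot":[0,0,0],"linear":[0,0,-0.002],"fingers":1},
  {"rot":[0,0,0],"linear":[0,0,-0.004],"fingers":1},
  {"rot":[0,0,0],"linear":[0,0,-0.006],"fingers":1},
  {"rot":[0,0,0],"linear":[0,0,-0.007],"fingers":1},
])

```text
t: 7.1
ee_pos: [0.5654, -0.2125, 0.1283]
tcp_rot: [0.983, 0.184, -0.0, -0.0]
wrist_force: [-0.0, -0.3, -4.6]
width: 0.0353
grip_force: 29.9
```

Request:
move_arm([
  {"rot":[0,0,0],"linear":[0,0,-0.001],"fingers":1},
  {"rot":[0,0,0],"linear":[0,0,-0.002],"fingers":1},
  {"rot":[0,0,0],"linear":[0,0,-0.002],"fingers":1},
])

```text
t: 7.48
ee_pos: [0.5654, -0.2125, 0.1265]
tcp_rot: [0.983, 0.184, -0.0, -0.0]
wrist_force: [0.2, -0.2, -3.6]
width: 0.0354
grip_force: 29.9
```

Request:
move_arm([
  {"rot":[0,0,0],"linear":[0,0,-0.001],"fingers":1},
  {"rot":[0,0,0],"linear":[0,0,-0.002],"fingers":1},
  {"rot":[0,0,0],"linear":[0,0,-0.002],"fingers":1},
])

```text
t: 7.85
ee_pos: [0.5654, -0.2124, 0.1244]
tcp_rot: [0.983, 0.184, -0.0, -0.0]
wrist_force: [-0.3, 0.8, -5.1]
width: 0.0354
grip_force: 29.9
```

Request:
move_arm([
  {"rot":[0,0,0],"linear":[0,0,-0.001],"fingers":1},
  {"rot":[0,0,0],"linear":[0,0,-0.002],"fingers":1},
  {"rot":[0,0,0],"linear":[0,0,-0.002],"fingers":1},
])

```text
t: 8.22
ee_pos: [0.5654, -0.2124, 0.1224]
tcp_rot: [0.983, 0.184, -0.0, -0.0]
wrist_force: [-0.1, -0.0, -5.1]
width: 0.0353
grip_force: 29.9
```

It is in the bore with no contact. I keep lowering.

Request:
move_arm([
  {"rot":[0,0,0],"linear":[0,0,-0.002],"fingers":1},
  {"rot":[0,0,0],"linear":[0,0,-0.004],"fingers":1},
  {"rot":[0,0,0],"linear":[0,0,-0.006],"fingers":1},
  {"rot":[0,0,0],"linear":[0,0,-0.008],"fingers":1},
])

```text
t: 8.72
ee_pos: [0.5654, -0.2125, 0.1143]
tcp_rot: [0.983, 0.184, -0.0, -0.0]
wrist_force: [0.2, -0.3, -4.4]
width: 0.0353
grip_force: 29.9
```

Request:
move_arm([
  {"rot":[0,0,0],"linear":[0,0,-0.002],"fingers":1},
  {"rot":[0,0,0],"linear":[0,0,-0.004],"fingers":1},
  {"rot":[0,0,0],"linear":[0,0,-0.006],"fingers":1},
  {"rot":[0,0,0],"linear":[0,0,-0.008],"fingers":1},
  {"rot":[0,0,0],"linear":[0,0,-0.01],"fingers":1},
])

```text
t: 9.35
ee_pos: [0.5655, -0.2125, 0.1044]
tcp_rot: [0.983, 0.184, 0.0, 0.0]
wrist_force: [-0.0, 0.5, -4.4]
width: 0.0354
grip_force: 29.9
```

Request:
move_arm([
  {"rot":[0,0,0],"linear":[0,0,-0.001],"fingers":1},
  {"rot":[0,0,0],"linear":[0,0,-0.0015],"fingers":1},
  {"rot":[0,0,0],"linear":[0,0,-0.0015],"fingers":1},
])

```text
t: 9.72
ee_pos: [0.5655, -0.2125, 0.1031]
tcp_rot: [0.983, 0.184, 0.0, 0.0]
wrist_force: [0.7, -0.0, -4.3]
width: 0.0354
grip_force: 29.9
```

Request:
move_arm([
  {"rot":[0,0,0],"linear":[0,0,-0.0005],"fingers":1},
  {"rot":[0,0,0],"linear":[0,0,-0.001],"fingers":1},
  {"rot":[0,0,0],"linear":[0,0,-0.001],"fingers":1},
])

```text
t: 10.1
ee_pos: [0.5655, -0.2125, 0.102]
tcp_rot: [0.983, 0.184, -0.0, -0.0]
wrist_force: [0.1, -0.5, -3.4]
width: 0.0352
grip_force: 29.9
```

Request:
move_arm([
  {"rot":[0,0,0],"linear":[0,0,-0.0005],"fingers":1},
  {"rot":[0,0,0],"linear":[0,0,-0.0005],"fingers":1},
])

```text
t: 10.35
ee_pos: [0.5656, -0.2125, 0.1018]
tcp_rot: [0.983, 0.184, 0.0, 0.0]
wrist_force: [-0.3, 0.7, -2.2]
width: 0.0354
grip_force: 29.9
```

It rests on the base. I release and rise.

Request:
move_arm([
  {"rot":[0,0,0],"linear":[0,0,0],"fingers":0.55},
  {"rot":[0,0,0],"linear":[0,0,0],"fingers":0.4},
  {"rot":[0,0,0],"linear":[0,0,0],"fingers":0.2},
  {"rot":[0,0,0],"linear":[0,0,0],"fingers":0},
  {"rot":[0,0,0],"linear":[0,0,0],"fingers":0},
  {"rot":[0,0,0],"linear":[0,0,0.02],"fingers":0},
  {"rot":[0,0,0],"linear":[0,0,0.06],"fingers":0},
  {"rot":[0,0,0],"linear":[0,0,0.11],"fingers":0},
])

```text
t: 11.35
ee_pos: [0.5648, -0.2121, 0.2116]
tcp_rot: [0.983, 0.184, -0.001, -0.001]
wrist_force: [1.1, -1.3, -0.5]
width: 0.0866
grip_force: 0.0
```

Request:
move_arm([
  {"rot":[0,0,0],"linear":[0,0.04,0.02],"fingers":0},
  {"rot":[0,0,0],"linear":[0,0.085,0.025],"fingers":0},
  {"rot":[0,0,0],"linear":[0.005,0.13,0.025],"fingers":0},
  {"rot":[0,0,0],"linear":[0.005,0.165,0.025],"fingers":0},
  {"rot":[0,0,0],"linear":[0.005,0.172,0.025],"fingers":0},
  {"rot":[0,0,0],"linear":[0.005,0.172,0.025],"fingers":0},
])

```text
t: 12.1
ee_pos: [0.5706, -0.0406, 0.2366]
tcp_rot: [0.983, 0.185, 0.0, 0.0]
wrist_force: [0.4, -0.8, 0.3]
width: 0.0872
grip_force: 0.0
```

```bash
python3 w.py w3.png
python3 - <<'E'
from h import *
s=bot.sense();print(s['ee_pos'],s['wrist_force'])
b=bot.get_image("top");P=cloud(b);p=P.reshape(-1,3)[(b["range_z"]>0).ravel()]
k=p[(np.hypot(p[:,0]-.566,p[:,1]+.2125)<.045)&(p[:,2]>.1)];print("B top",len(k),k.mean(0),np.percentile(k[:,2],[5,50,95]))
E
```

```text
outer 314.5 [427.15942029 279.42028986] [ 0.5439 -0.1523] ((0.019177932292222977, 0.016845034435391426), 25.242206573486328) encl ((0.5435962080955505, -0.15311136841773987), 0.012035835534334183)
outer 769.0 [553.89423077 278.375     ] [ 0.5873 -0.2634] ((0.03614184632897377, 0.02585480362176895), 30.454029083251953) encl ((0.5861488580703735, -0.2613941729068756), 0.018672823905944824)
outer 4510.0 [483.48850575 250.77298851] [ 0.5777 -0.1941] ((0.08641012758016586, 0.08477365970611572), 76.24820709228516) encl ((0.5853548049926758, -0.19546279311180115), 0.05020618066191673)
outer 466.0 [531.         206.42045455] [ 0.6395 -0.2077] ((0.020692355930805206, 0.026089437305927277), 21.248701095581055) encl ((0.6395260095596313, -0.20769810676574707), 0.016749568283557892)
floor in hole [ 0.58613573 -0.22715141  0.01267335]
A [327.55952381 116.64285714] ((0.6458746790885925, -0.012679189443588257), (0.03469839692115784, 0.035078227519989014))
[ 0.57071336 -0.04123289  0.23657987] [-0.65257087 -0.38125099  0.22412214]
B top 259 [ 0.56227452 -0.20667417  0.11896443] [0.1055202  0.12056289 0.12330362]
```

Request:
move_arm([
  {"rot":[0,0,0],"linear":[0.035,0.013,-0.02],"fingers":0},
  {"rot":[0,0,0],"linear":[0.075,0.028,-0.05],"fingers":0},
  {"rot":[0,0,0],"linear":[0.075,0.028,-0.09],"fingers":0},
  {"rot":[0,0,0],"linear":[0.075,0.028,-0.125],"fingers":0},
  {"rot":[0,0,0],"linear":[0.075,0.028,-0.145],"fingers":0},
  {"rot":[0,0,0],"linear":[0.075,0.028,-0.145],"fingers":0.2},
  {"rot":[0,0,0],"linear":[0.075,0.028,-0.145],"fingers":0.4},
  {"rot":[0,0,0],"linear":[0.075,0.028,-0.145],"fingers":0.45},
])

```text
t: 13.2
ee_pos: [0.6465, -0.0131, 0.093]
tcp_rot: [0.983, 0.184, 0.001, 0.001]
wrist_force: [0.4, 0.5, -0.6]
width: 0.0647
grip_force: 0.0
```

Request:
move_arm([
  {"rot":[0,0,0],"linear":[0,0,0],"fingers":0.55},
  {"rot":[0,0,0],"linear":[0,0,0],"fingers":0.6},
  {"rot":[0,0,0],"linear":[0,0,0],"fingers":0.8},
  {"rot":[0,0,0],"linear":[0,0,0],"fingers":1},
  {"rot":[0,0,0],"linear":[0,0,0],"fingers":1},
  {"rot":[0,0,0],"linear":[0,0,0],"fingers":1},
])

```text
t: 13.95
ee_pos: [0.6457, -0.0125, 0.0918]
tcp_rot: [0.983, 0.184, 0.0, 0.0]
wrist_force: [0.1, -0.9, 3.1]
width: 0.0352
grip_force: 30.0
```

Request:
move_arm([
  {"rot":[0,0,0],"linear":[0,0,0.008],"fingers":1},
  {"rot":[0,0,0],"linear":[0,0,0.016],"fingers":1},
  {"rot":[0,0,0],"linear":[0,0,0.016],"fingers":1},
  {"rot":[0,0,0],"linear":[0,0,0.016],"fingers":1},
  {"rot":[0,0,0],"linear":[0,0,0.016],"fingers":1},
  {"rot":[0,0,0],"linear":[0,0,0.016],"fingers":1},
])

```text
t: 14.7
ee_pos: [0.6453, -0.0125, 0.1073]
tcp_rot: [0.983, 0.184, -0.0, -0.0]
wrist_force: [0.2, -0.1, -1.0]
width: 0.0352
grip_force: 30.0
```

It weighs about 1 N, so A is the spent one. On to the crate.

Request:
move_arm([
  {"rot":[0,0,0],"linear":[0,0,0.025],"fingers":1},
  {"rot":[0,0,0],"linear":[-0.01,0.02,0.049],"fingers":1},
  {"rot":[0,0,0],"linear":[-0.03,0.065,0.049],"fingers":1},
  {"rot":[0,0,0],"linear":[-0.055,0.115,0.049],"fingers":1},
  {"rot":[0,0,0],"linear":[-0.08,0.165,0.049],"fingers":1},
  {"rot":[0,0,0],"linear":[-0.1,0.21,0.049],"fingers":1},
  {"rot":[0,0,0],"linear":[-0.115,0.24,0.049],"fingers":1},
  {"rot":[0,0,0],"linear":[-0.122,0.255,0.049],"fingers":1},
])

```text
t: 15.7
ee_pos: [0.5224, 0.244, 0.1565]
tcp_rot: [0.983, 0.185, -0.0, 0.0]
wrist_force: [-0.6, 0.1, -1.3]
width: 0.0352
grip_force: 30.0
```

Request:
move_arm([
  {"rot":[0,0,0],"linear":[0,0,-0.005],"fingers":1},
  {"rot":[0,0,0],"linear":[0,0,-0.014],"fingers":1},
  {"rot":[0,0,0],"linear":[0,0,-0.024],"fingers":1},
  {"rot":[0,0,0],"linear":[0,0,-0.034],"fingers":1},
  {"rot":[0,0,0],"linear":[0,0,-0.044],"fingers":1},
  {"rot":[0,0,0],"linear":[0,0,-0.052],"fingers":1},
  {"rot":[0,0,0],"linear":[0,0,-0.055],"fingers":1},
  {"rot":[0,0,0],"linear":[0,0,-0.056],"fingers":1},
])

```text
t: 16.7
ee_pos: [0.5235, 0.2426, 0.1004]
tcp_rot: [0.983, 0.184, -0.0, -0.0]
wrist_force: [0.4, -0.1, -1.4]
width: 0.0351
grip_force: 30.0
```

Request:
move_arm([
  {"rot":[0,0,0],"linear":[0,0,0],"fingers":1},
  {"rot":[0,0,0],"linear":[0,0,-0.001],"fingers":1},
  {"rot":[0,0,0],"linear":[0,0,-0.002],"fingers":1},
  {"rot":[0,0,0],"linear":[0,0,-0.002],"fingers":1},
])

```text
t: 17.2
ee_pos: [0.5235, 0.2425, 0.0986]
tcp_rot: [0.983, 0.184, 0.0, 0.0]
wrist_force: [0.4, 0.7, -2.1]
width: 0.0351
grip_force: 30.0
```

Request:
move_arm([
  {"rot":[0,0,0],"linear":[0,0,-0.0005],"fingers":1},
  {"rot":[0,0,0],"linear":[0,0,-0.001],"fingers":1},
  {"rot":[0,0,0],"linear":[0,0,-0.001],"fingers":1},
])

```text
t: 17.58
ee_pos: [0.5235, 0.2425, 0.0975]
tcp_rot: [0.983, 0.184, -0.0, 0.0]
wrist_force: [-0.8, -0.1, -1.3]
width: 0.0353
grip_force: 30.0
```

Request:
move_arm([
  {"rot":[0,0,0],"linear":[0,0,-0.0005],"fingers":1},
  {"rot":[0,0,0],"linear":[0,0,-0.001],"fingers":1},
  {"rot":[0,0,0],"linear":[0,0,-0.001],"fingers":1},
])

```text
t: 17.95
ee_pos: [0.5236, 0.2425, 0.0968]
tcp_rot: [0.983, 0.184, 0.0, -0.0]
wrist_force: [0.6, 0.5, 1.1]
width: 0.0353
grip_force: 30.0
```

It is down on the crate floor. I release and rise.

Request:
move_arm([
  {"rot":[0,0,0],"linear":[0,0,0],"fingers":0.55},
  {"rot":[0,0,0],"linear":[0,0,0],"fingers":0.4},
  {"rot":[0,0,0],"linear":[0,0,0],"fingers":0.2},
  {"rot":[0,0,0],"linear":[0,0,0],"fingers":0},
  {"rot":[0,0,0],"linear":[0,0,0],"fingers":0},
  {"rot":[0,0,0],"linear":[0,0,0.02],"fingers":0},
  {"rot":[0,0,0],"linear":[0,0,0.07],"fingers":0},
  {"rot":[0,0,0],"linear":[0,0,0.12],"fingers":0},
])

```text
t: 18.95
ee_pos: [0.5231, 0.2424, 0.2174]
tcp_rot: [0.983, 0.184, -0.001, 0.0]
wrist_force: [0.7, 0.9, 0.1]
width: 0.0861
grip_force: 0.0
```

Request:
move_arm([
  {"rot":[0,0,0],"linear":[-0.04,0,0.03],"fingers":0},
  {"rot":[0,0,0],"linear":[-0.08,0.03,0.06],"fingers":0},
  {"rot":[0,0,0],"linear":[-0.08,0.06,0.06],"fingers":0},
  {"rot":[0,0,0],"linear":[-0.08,0.06,0.06],"fingers":0},
])

```text
t: 19.45
ee_pos: [0.4432, 0.304, 0.2773]
tcp_rot: [0.983, 0.186, 0.001, -0.0]
wrist_force: [0.0, -0.4, 0.2]
width: 0.0869
grip_force: 0.0
```

Run:
```python
from h import *
b=bot.get_image("scene")
cv2.imwrite("pics/end.png",cv2.cvtColor(b["color"],cv2.COLOR_RGB2BGR))
```

```text
(no output)
```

View pics/end.png

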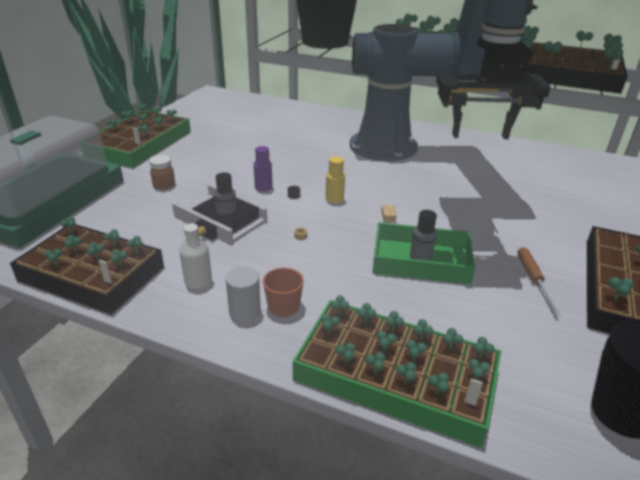

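One cartridge is seated upright in the dock at (225,195) and the other stands upright in the crate at (425,235). The bystanders are where they were.

```bash
python3 -c "
from station import bot
print(bot.job_done())"
```

```text
the job is handed in; nothing more can be done
None
```

The full cartridge (cart_a or cart_b, the one nearer the robot, about 4.6 N) is seated in the dock. The spent one (about 1 N) stands upright in the crate, and the job is handed in at about 19.5 s; no verdict was returned.

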